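# Mark the sample carrier's place with a straightedge, then lift and hold it level

### The arm

A 6-joint arm with a two-finger parallel gripper is mounted at the origin on the work surface. World frame = base frame: x ahead of the robot, y to its left, z up, the work surface at z = 0. Lengths are in m, angles in rad, forces in N, time in s.
With the tool pointing down it reaches from about 0.4 to 0.825 m from the base axis. Payload 7 kg.
Tool frame: the origin (TCP) lies midway between the tips of the shut fingers; the grasp point (between the pads) lies 19 mm behind it; z points along the fingers, y is the line along which they close (so a half turn about z gives the same grasp; the last joint's range is limited). The gripper opens to 88 mm and grips with 3 to 60 N. Pads are 19 mm wide; open, the fingers measure 130 mm over their backs; the gripper's body (78 mm by 193 mm) begins 47 mm behind the grasp point.
Start: joints at [-1.022, 0.359, 0.012, 0, -1.224, -0.288], TCP at [0.174, -0.652, 0.2] pointing down, gripper open.
Joint ranges: [-3.07, 3.07], [-1.43, 2.12], [-1.02, 1.25], [-3.03, 1.67], [-3.05, -0], [-3.03, 3.03]. Speed limits (rad/s): [2.39, 2.39, 3.01, 3.14, 3.14, 3.14].

### API

Orientations are given as [roll, pitch, yaw] about the fixed x, y, z axes, in that order (R = Rz(yaw) Ry(pitch) Rx(roll)).
In Python, from station import telemetry, eyes, ticket, recognise, trace gives the robot as it stands. The module is installed in compiled form; this text tells all that it offers.
- The arm moves only by the tool servo_tool, never from a script. Its argument "series" is a list that holds one entry, the list of rows, each a list of 4 numbers: the shift along the tool's x, y, z in mm, then the turn about the tool's z in rad. In form: [[[x, y, z, roll], ...]]. A call has exactly 10 rows; each row shifts and turns the commanded pose from where the row before left it, along the tool's axes as they then stand; what a row does not reach is not made up. A row lasts 1/12 s, in which the tool goes at most 41.7 mm and 7.16 degrees, less where a joint would pass 70% of its speed; a pose out of reach is approached as far as the arm can. A call is refused whole if a number of a shift passes 41.7 or a number of a turn 0.125, either way. A call with a gripper value outside its range is refused whole. "claw" is the gripper's target within -1 to 1 (shut at 1, half-way at 0, fully open at -1), set as the call begins (left out, the last holds). The fingers move at their own pace and stop on an object; "grip_force" is the grip in N (left out, the last holds). Time passes only in rows, so rows that do not move let the fingers close, or fill a call up. It gives the time, the measured TCP pose, the force, the opening and the grip force at its end, in the units of the state.
- telemetry.get_state(): the state, without advancing time (a new reading comes with each control period).
- eyes.grab_frame(name): name is "scene" or "top" or "wrist"; returns the picture (384x512x3 uint8, red, green, blue); there is no depth.
- eyes.calibration(name): a dict with "mtx" (3x3 intrinsics, pixels), "rvec" (rotation vector, rad) and "tvec" (3), from world to camera coordinates, as OpenCV has them. Camera axes: x right, y down, z forward; pixel columns grow to the right and rows downward; lengths in m; the calibration is good to about 2 mm. A picture is of the moment at which its call begins: read the wrist's pose just before it. calibration takes no time and is no camera call; for the wrist camera it gives the pose at the moment of the call.
- ticket.job_done(): hands the job in; it is judged then, once.
Trained networks look in the newest picture that a camera, given by its name, has taken for a name from the list of things; names that differ only in an ending like _2 or _b are one class to them, and where a whole thing is asked for, a point or a joint stands for the part that bears it (a point fixed in the world has none). Each returns a list of dicts, best first, with "conf" (0 to 1); they miss things now and then, are a little off and sometimes report something else, mostly with a low value. They report only what shows in the picture. A call takes as long as a camera call. They do not tell look-alikes from the thing itself.
- recognise(camera, name): "position" ([x, y, z] in m, in world coordinates, good to about 4 mm: the middle of the surface that is visible of it).
- trace(camera, name): "mask" (384x512 bool, what is visible of it).
The state is a dict: "t": time; "q": joint angles; "qd": joint speeds; "joint_efforts": joint torques, N m; "eef_pos": TCP position; "ee_rot": TCP orientation; "force": force on the tool from outside, world axes, zero at the start; "moment": the same for the moment, N m; "width": finger opening in m; "gripper_force": force on a finger pad.
Only numpy, scipy, OpenCV 4.12 (cv2) and the standard library are available. Lean on these libraries where they do the work, as an engineer would, in place of code of your own. Each camera call takes 0.05 s, during which the arm holds its last target. There are 200 camera calls.

### The job

The bench under the sample carrier is to be wiped and the carrier must go back to the same spot: lay the straightedge flat on the bench, flush against either long edge of the carrier and roughly centred on it, without pushing the carrier out of its place, and let go of it. Then lift the carrier by its handle straight up, about 10 cm clear of the bench, both samples still in their pockets and the straightedge left lying as you set it. Finish while holding the carrier there, steady and level above its place; do not put it down, and leave the two tubs and the marker where they are.

Things in the scene. Friction and masses are not known exactly. Their poses are not given: they have to be found in the camera images.
- carrier: Loose sample carrier, 0.75 kg with samples: flat aluminium plate 180 mm (x) x 120 (y) x 9 thick, lying on the bench; long edges at y = +-60 mm. A black handle bar on two 10 mm posts (x = +-25) runs along x above its middle. Two round pockets, 4 mm deep, at x = +-62 mm hold a sample each. Origin: centre of the underside; x along the long edges, z up.
- carrier_handle (a point): Centre of the carrier's handle bar, 97 mm above the carrier's underside. The bar is 80 mm long (carrier x), 14 mm wide (y) and 22 mm high: from 86 to 108 mm above the underside.
- pocket_a (a point): Centre of the floor of the carrier's pocket at x = -62 mm, 5 mm above the underside.
- pocket_b (a point): Centre of the floor of the carrier's pocket at x = +62 mm, 5 mm above the underside.
- sample_a: Bright round metal sample, 40 mm in diameter, 30 mm high, about 0.1 kg, standing loose in the carrier's pocket at x = -62 mm; its top is 35 mm above the carrier's underside. Origin: centre of its underside.
- sample_b: The same kind of sample, standing loose in the carrier's pocket at x = +62 mm. Origin: centre of its underside.
- straightedge: Loose steel straightedge, 0.28 kg: flat bar 220 mm (x) x 40 (y) x 8 thick, lying on the bench; on its middle an upright black grip block 70 mm (x) x 14 (y), from 8 to 50 mm above the underside. Straight edges at y = +-20 mm, either may be used: flush, its centre line is 80 mm from the carrier's. Origin: centre of the underside; x along its length, z up.
- straightedge_end_a (a point): Middle of the straightedge's end at x = -110 mm, at its underside.
- straightedge_end_b (a point): Middle of the straightedge's end at x = +110 mm, at its underside.
- tub_left: Bystander: white lidded tub, 52 mm in diameter, 70 mm high, on the bench on the robot's left (+y). Origin: centre of its underside.
- tub_right: Bystander: the same kind of tub on the robot's right (-y). Origin: centre of its underside.
- marker: Bystander: yellow marker pen with a black cap, 130 mm long (x), 13 mm thick, lying on the bench beyond the work. Origin: centre of its underside.
Not all that is in view belongs to the job. What is meant by the straightedge is not red, and is the larger of those in its own colour.

How it is judged:
By the outcome, as a careful person would: the job done as asked, in the order asked, and still so for the second after the job is handed in, while the arm keeps its last pose, push and grip.
It also fails if it takes over 48 s, if anything falls off the work surface, if the arm or the gripper's body presses on something with over 40 N, if the wrist force passes 120 N, or if a joint passes its speed limit or range.

## Working session

There is one attempt and no reset: what is moved stays moved. The work goes in short steps, Python scripts to look and compute and a tool call to move; the robot and the scene stay as the last step left them, time stands still between calls to the robot, and variables do not carry over. Pictures are saved under pics/ and viewed, at most 10 in all, crops included, and the job is handed in when it is done.

Besides the shell and the picture viewer there is one more tool, called after "Request:" as name([rows], argument=value, ...), one row to a line, values as JSON. servo_tool: Moves the arm, as the interface text tells. Its arguments: {"type":"object","properties":{"series":{"type":"array"},"claw":{"type":"number"},"grip_force":{"type":"number"}},"required":["series"]}

```bash
mkdir -p pics
cat > h.py <<'E'
import numpy as np, cv2
from station import telemetry, eyes, ticket, recognise, trace
def cal(n):
    c=eyes.calibration(n); return np.array(c["mtx"],float),cv2.Rodrigues(np.array(c["rvec"],float))[0],np.array(c["tvec"],float).ravel()
def back(c,uv,z):
    K,R,t=c; uv=np.atleast_2d(np.array(uv,float))
    d=np.c_[uv,np.ones(len(uv))]@np.linalg.inv(K).T@R; o=-R.T@t
    return o+d*((z-o[2])/d[:,2])[:,None]
def proj(c,P):
    K,R,t=c; p=(np.atleast_2d(P)@R.T+t)@K.T; return p[:,:2]/p[:,2:]
def grab(n,f=None):
    im=eyes.grab_frame(n)
    if f: cv2.imwrite("pics/"+f,im[:,:,::-1])
    return im
E
python3 - <<'E'
from h import *
np.set_printoptions(precision=4,suppress=True)
s=telemetry.get_state(); print(s)
a=grab("top"); b=grab("scene")
im=np.hstack([a,b]); cv2.imwrite("pics/1.png",cv2.resize(im,(800,300),interpolation=cv2.INTER_AREA)[:,:,::-1])
cv2.imwrite("pics/top.png",a[:,:,::-1])
for n in ["carrier","carrier_handle","straightedge","straightedge_end_a","sample_a","tub_left","marker"]:
    for d in recognise("top",n)[:5]: print(n,d["conf"],np.array(d["position"]),proj(cal("top"),d["position"]))
E
```

```text
{'t': 0.0, 'q': array([-1.0219,  0.3594,  0.011 , -0.0003, -1.2241, -0.2881]), 'qd': array([ 0.0006,  0.0001,  0.0004, -0.0024,  0.0001,  0.0002]), 'joint_efforts': array([ -0.0009, -58.2722,  29.3055,   6.9977,   0.0069,  -0.0001]), 'eef_pos': array([ 0.1739, -0.6517,  0.1986]), 'ee_rot': array([ 3.1399, -0.0002, -2.8809]), 'force': array([-0.173 , -0.1072, -0.9773]), 'moment': array([ 0.0239, -0.0014, -0.0004]), 'gripper_force': 0.0, 'width': 0.0879293150685802}
carrier 0.67 [0.4836 0.1337 0.0094] [[208.8538 235.8252]]
carrier 0.64 [ 0.4727 -0.1362  0.0121] [[310.951  240.8803]]
carrier_handle 0.59 [ 0.4815 -0.1328  0.0105] [[309.5413 237.5191]]
straightedge 0.92 [0.7618 0.2724 0.0101] [[161.8515 134.6077]]
straightedge 0.59 [0.446  0.2694 0.0031] [[158.174  249.6139]]
straightedge 0.56 [0.4849 0.1303 0.0044] [[210.4173 235.4183]]
straightedge_end_a 0.89 [0.7586 0.277  0.0101] [[160.1515 135.7186]]
straightedge_end_a 0.81 [0.4904 0.1261 0.0074] [[211.8795 233.3148]]
straightedge_end_a 0.69 [0.4444 0.2703 0.0108] [[156.975  250.2185]]
straightedge_end_a 0.28 [ 0.4779 -0.1338  0.01  ] [[309.915  238.9033]]
sample_a 0.66 [ 0.418  -0.1244  0.0324] [[307.5437 262.234 ]]
sample_a 0.46 [ 0.5394 -0.1565  0.0338] [[319.532  214.8465]]
tub_left 0.86 [0.5722 0.3725 0.073 ] [[112.3825 198.9654]]
tub_left 0.69 [0.4845 0.1307 0.0063] [[210.1593 235.54  ]]
tub_left 0.18 [ 0.4748 -0.1331  0.0062] [[309.4898 240.1234]]
marker 0.46 [0.7784 0.0318 0.0106] [[248.5401 128.8934]]
```

View pics/top.png

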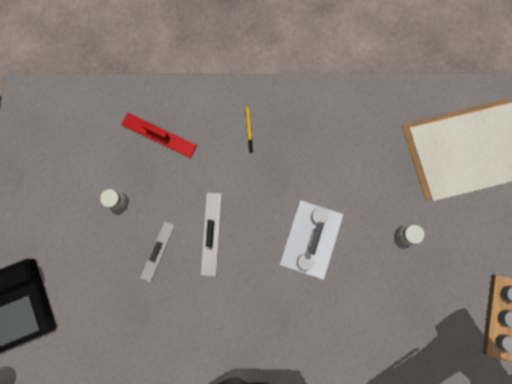

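Candidates for the straightedge are the red one at (159,135), the large steel one at (210,235) and the small steel one at (158,250). The large steel one fits: it is not red, and it is the larger of the two grey ones. I'll confirm this in a crop and measure its pose.

Run:
```python
from h import *
np.set_printoptions(precision=4,suppress=True)
a=grab("top"); c=cal("top")
cv2.imwrite("pics/2.png",cv2.resize(a[185:295,130:360],None,fx=3.4,fy=3.4,interpolation=cv2.INTER_CUBIC)[:,:,::-1])
def rect(m,z,tag):
    m=cv2.morphologyEx(m.astype(np.uint8),cv2.MORPH_CLOSE,np.ones((9,9)))
    for k in cv2.findContours(m,0,cv2.CHAIN_APPROX_NONE)[0]:
        if len(k)<30: continue
        P=back(c,k[:,0,:],z)[:,:2]
        (x,y),(w,h),an=cv2.minAreaRect((P*1000).astype(np.float32))
        if w<h: w,h,an=h,w,an+90
        print(tag,round(x,1),round(y,1),"size",round(w,1),round(h,1),"ang",round((an+90)%180-90,2))
for n,z in [("straightedge",.008),("carrier",.009)]:
    for d in trace("top",n)[:4]: rect(d["mask"],z,(n,d["conf"]))
g=a.mean(2)
for bx,z,n in [((195,185,230,285),.008,"se-int"),((275,195,350,285),.009,"ca-int")]:
    m=np.zeros(g.shape,bool); m[bx[1]:bx[3],bx[0]:bx[2]]=g[bx[1]:bx[3],bx[0]:bx[2]]>125
    rect(m,z,n)
for n in ("sample_a","carrier_handle"):
    for d in recognise("top",n): print(n,d)
```

```text
('straightedge', 0.86) 764.4 283.4 size 223.5 43.2 ang 64.52
('straightedge', 0.82) 443.2 269.9 size 160.4 30.5 ang -21.31
('straightedge', 0.64) 490.3 128.2 size 219.3 41.2 ang -2.38
('carrier', 0.6) 479.7 -137.5 size 179.4 121.2 ang -17.94
se-int 489.9 126.6 size 263.5 92.6 ang 1.16
ca-int 478.2 -140.8 size 234.5 197.8 ang 0.13
sample_a {'position': [0.4203, -0.1195, 0.0336], 'conf': 0.67}
sample_a {'position': [0.5385, -0.1572, 0.0326], 'conf': 0.62}
sample_a {'position': [0.488, 0.1243, 0.0074], 'conf': 0.55}
carrier_handle {'position': [0.4827, -0.1342, 0.0083], 'conf': 0.63}
```

View pics/2.png

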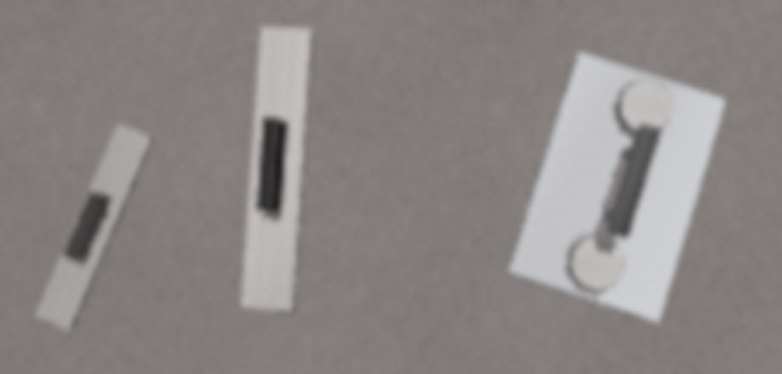

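Confirmed: the large steel bar measures 219 x 41 mm, at about (490,128) mm and -2.4°. The small one is 160 mm long. The carrier is at (480,-138) mm, -17.9°. If I grip the straightedge across its width, the gripper body would hit the carrier handle at placing. I'll grip the block by its ends instead, with the fingers closing along x.

Request:
servo_tool([
  [[-32,24,0,0],[-32,24,0,0],[-32,24,0,0],[-32,24,0,0],[-32,24,0,0],[-32,24,0,0],[-32,24,0,0],[-32,24,0,0],[-32,24,0,0],[-32,24,0,0]],
], claw=-1)

```text
t: 1.53
eef_pos: [0.4223, -0.3361, 0.2]
ee_rot: [-3.141, 0.001, -2.881]
force: [0.5, -0.1, -0.1]
width: 0.0875
gripper_force: 0.0
```

Request:
servo_tool([
  [[0,0,0,-0.124],[0,0,0,-0.124],[0,0,0,-0.124],[0,0,0,-0.124],[0,0,0,-0.124],[0,0,0,-0.124],[0,0,0,-0.124],[0,0,0,-0.124],[0,0,0,-0.124],[0,0,0,-0.024]],
])

```text
t: 2.37
eef_pos: [0.4214, -0.3378, 0.1997]
ee_rot: [-3.141, -0.0, -1.735]
force: [0.2, 0.2, 0.5]
width: 0.0875
gripper_force: 0.0
```

Request:
servo_tool([
  [[0,0,0,-0.122],[-41,-5,0,0],[-41,-5,0,0],[-41,-5,0,0],[-41,-5,0,0],[-41,-5,0,0],[-41,-5,0,0],[-41,-5,0,0],[-41,-5,0,0],[-41,-5,0,0]],
])

```text
t: 3.2
eef_pos: [0.4839, 0.0308, 0.2001]
ee_rot: [-3.14, 0.0, -1.622]
force: [0.8, -1.0, 0.1]
width: 0.0878
gripper_force: 0.0
```

Request:
servo_tool([
  [[-33,-1,0,0],[-33,-1,0,0],[-33,-1,0,0],[0,0,15,0],[0,0,15,0],[0,0,15,0],[0,0,15,0],[0,0,0,0],[0,0,0,0],[0,0,0,0]],
])

```text
t: 4.03
eef_pos: [0.4923, 0.1276, 0.1405]
ee_rot: [-3.141, 0.0, -1.62]
force: [-0.3, 0.3, 0.2]
width: 0.0877
gripper_force: 0.0
```

```bash
cat >> h.py <<'E'
def rectm(c,m,z,tag):
    m=cv2.morphologyEx(m.astype(np.uint8),cv2.MORPH_CLOSE,np.ones((9,9)))
    k=max(cv2.findContours(m,0,cv2.CHAIN_APPROX_NONE)[0],key=len)
    P=back(c,k[:,0,:],z)[:,:2]
    (x,y),(w,h),an=cv2.minAreaRect((P*1000).astype(np.float32))
    if w<h: w,h,an=h,w,an+90
    print(tag,round(x,1),round(y,1),"size",round(w,1),round(h,1),"ang",round((an+90)%180-90,2))
E
python3 - <<'E'
from h import *
s=telemetry.get_state();print(s["eef_pos"],s["ee_rot"],s["q"])
c=cal("wrist");a=grab("wrist","3.png")
for n,z in [("straightedge",.008)]:
    for d in trace("wrist",n)[:3]: rectm(c,d["mask"],z,(n,d["conf"]))
g=((a.max(2)<70)*255).astype(np.uint8)
k,l,st,ce=cv2.connectedComponentsWithStats(g)
for i in range(1,k):
    if st[i,4]>300: print(st[i],back(c,ce[i],.05), end=" "); rectm(c,l==i,.05,"dark")
E
```

```text
[0.49230353 0.12755964 0.14049421] [-3.14056524e+00  3.10305470e-04 -1.61994538e+00] [ 6.40597574e-01  1.33087994e-01 -4.35506311e-01  4.92107975e-04
 -1.00121206e+00 -6.90011965e-01]
('straightedge', 0.92) 450.2 264.8 size 141.9 34.4 ang -2.83
('straightedge', 0.61) 489.4 128.5 size 219.7 43.2 ang -2.48
[  0  83  38  17 460] [[0.69701873 0.03137454 0.05      ]] dark 697.5 31.4 size 35.6 10.5 ang 4.62
[ 223  171   72   23 1483] [[0.48971961 0.12471925 0.05      ]] dark 489.4 124.4 size 68.3 21.1 ang -1.7
[    0   213   512   171 50473] [[0.47584457 0.24682626 0.05      ]] dark 493.1 260.6 size 584.2 209.8 ang -2.84
[282 280  42  18 503] [[0.45123602 0.24489162 0.05      ]] dark 447.9 242.4 size 44.0 20.4 ang -2.83
```

View pics/3.png

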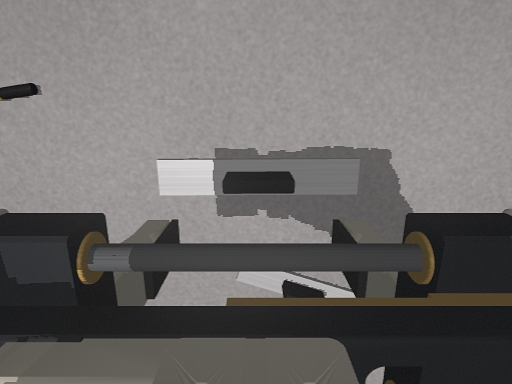

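The image shows the large bar, with its block at (258,181). The pose (489.5,128.4), -2.45° agrees with the top view, so I'll descend and grip.

Request:
servo_tool([
  [[-0.8,2.8,17,-0.006],[0,0,17,0],[0,0,17,0],[0,0,17,0],[0,0,17,0],[0,0,17,0],[0,0,15,0],[0,0,10,0],[0,0,0,0],[0,0,0,0]],
])

```text
t: 4.97
eef_pos: [0.4892, 0.1284, 0.0129]
ee_rot: [3.142, -0.0, -1.613]
force: [0.1, 0.0, 0.7]
width: 0.0875
gripper_force: 0.0
```

Request:
servo_tool([
  [[0,0,0,0],[0,0,0,0],[0,0,0,0],[0,0,0,0],[0,0,0,0],[0,0,0,0],[0,0,0,0],[0,0,0,0],[0,0,0,0],[0,0,0,0]],
], claw=1, grip_force=25)

```text
t: 5.8
eef_pos: [0.4894, 0.1286, 0.0133]
ee_rot: [-3.141, 0.001, -1.613]
force: [-1.2, 0.3, 7.4]
width: 0.0696
gripper_force: 25.0
```

Request:
servo_tool([
  [[0,0,-15,0],[0,0,-15,0],[34,-5.7,0,0],[34,-5.7,0,0],[34,-5.7,0,0],[34,-5.7,0,0],[34,-5.7,0,0],[0,0,0,0.09],[0,0,0,0.09],[0,0,0,0.091]],
])

```text
t: 6.63
eef_pos: [0.5096, -0.0438, 0.0421]
ee_rot: [3.14, -0.0, -1.891]
force: [-0.3, 0.4, -2.9]
width: 0.0691
gripper_force: 25.0
```

Request:
servo_tool([
  [[0,0,0,0],[0,0,0,0],[0,0,0,0],[0,0,0,0],[0,0,0,0],[0,0,0,0],[0,0,0,0],[0,0,0,0],[0,0,0,0],[0,0,0,0]],
])

```text
t: 7.47
eef_pos: [0.5103, -0.0427, 0.0426]
ee_rot: [-3.142, 0.0, -1.884]
force: [-0.1, 0.9, -2.3]
width: 0.0699
gripper_force: 25.0
```

Run:
```python
from h import *
s=telemetry.get_state();print(s["eef_pos"],s["ee_rot"],s["force"],s["width"])
for cam in ("wrist","top","scene"):
    c=cal(cam);a=grab(cam,"4%s.png"%cam)
    for n,z in [("straightedge",.038),("carrier",.009)]:
        for d in trace(cam,n)[:3]: rectm(c,d["mask"],z,(cam,n,d["conf"]))
```

```text
[ 0.51029967 -0.04269271  0.04257706] [-3.14158582e+00  1.64872323e-05 -1.88360881e+00] [-0.08949697  0.92297998 -2.29654285] 0.06994534577799313
('wrist', 'straightedge', 0.57) 509.5 -43.9 size 219.2 43.5 ang -18.2
('wrist', 'carrier', 0.79) 480.4 -127.2 size 179.3 98.2 ang -17.95
('top', 'straightedge', 0.83) 753.9 273.7 size 214.7 40.7 ang 64.41
('top', 'straightedge', 0.47) 410.4 -10.9 size 38.4 8.7 ang 72.43
('top', 'carrier', 0.84) 477.6 -139.4 size 182.3 118.6 ang -17.89
('scene', 'straightedge', 0.73) 515.0 -43.2 size 226.9 59.0 ang -17.58
('scene', 'straightedge', 0.6) 466.6 237.3 size 155.9 47.4 ang -21.15
('scene', 'straightedge', 0.59) 764.7 248.2 size 218.0 58.1 ang 63.89
('scene', 'carrier', 0.64) 466.6 -137.4 size 217.8 126.9 ang -17.95
```

View pics/4wrist.png

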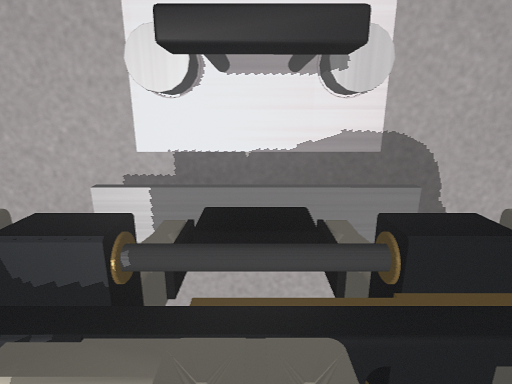

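The view shows the carrier's near edge at row ~152 (columns 137–381) and the straightedge's far edge at row ~186, parallel, with a gap of about 20 mm. I'll lower to just above the bench, so both edges are at the same height, and measure the gap there.

Request:
servo_tool([
  [[0,0,7,0],[0,0,7,0],[0,0,7,0],[0,0,7,0],[0,0,0,0],[0,0,0,0],[0,0,0,0],[0,0,0,0],[0,0,0,0],[0,0,0,0]],
])

```text
t: 8.75
eef_pos: [0.5104, -0.0427, 0.0146]
ee_rot: [-3.141, 0.0, -1.884]
force: [0.0, 0.5, -3.8]
width: 0.0695
gripper_force: 25.0
```

```bash
cat >> h.py <<'E'
def line(c,a,c0,c1,r0,r1,z,sgn):
    g=cv2.GaussianBlur(a.mean(2),(0,0),0.8); d=sgn*np.gradient(g,axis=0)
    cs=np.arange(c0,c1); r=r0+d[r0:r1,c0:c1].argmax(0).astype(float)
    for k,x in enumerate(cs):
        i=int(r[k]); y0,y1,y2=d[i-1,x],d[i,x],d[i+1,x]; q=y0-2*y1+y2
        if q<0: r[k]+=np.clip(.5*(y0-y2)/q,-1,1)
    vx,vy,x0,y0=cv2.fitLine(np.c_[cs,r].astype(np.float32),cv2.DIST_HUBER,0,.01,.01).ravel()
    f=lambda x:y0+(x-x0)*vy/vx
    print("rows",f(c0),f(c1),"resid",np.median(abs(r-f(cs))))
    P=back(c,[[c0,f(c0)],[c1,f(c1)]],z)[:,:2]*1000
    e=P[0]-P[1]
    return P,np.degrees(np.arctan(e[1]/e[0]))
E
python3 - <<'E'
from h import *
np.set_printoptions(precision=2,suppress=True)
s=telemetry.get_state();print(s["eef_pos"],s["ee_rot"],s["force"],s["width"])
c=cal("wrist");a=grab("wrist","5.png"); K,R,t=c
print("cam",-R.T@t)
print("col means",a.mean(2)[60:230:2,200:240].mean(1).round(0))
for n,z in [("straightedge",.009),("carrier",.009)]:
    for d in trace("wrist",n)[:2]:
        rectm(c,d["mask"],z,(n,d["conf"]));ys,xs=np.where(d["mask"]);print(xs.min(),xs.max(),ys.min(),ys.max())
E
```

```text
[ 0.51 -0.04  0.01] [-3.14  0.   -1.88] [ 0.03  0.49 -3.84] 0.0694999305989411
cam [ 0.49 -0.11  0.2 ]
col means [133. 142. 154. 180. 208. 228. 226. 226. 226. 226. 225. 227. 227. 227.
 227. 226. 226. 227. 228. 229. 228. 228. 227. 226. 227. 229. 229. 229.
 229. 229. 229. 229. 228. 229. 229. 228. 228. 229. 229. 229. 229. 228.
 228. 229. 228. 229. 229. 229. 218. 101. 106. 106. 106. 102. 101. 101.
 100.  99.  99.  97.  97.  97.  98.  83. 115. 113. 113. 113. 113. 113.
 112. 112. 112. 112.  38.  38.  36.  34.  31.  30.  30.  29.  29.  29.
  29.]
('straightedge', 0.88) 509.9 -43.6 size 219.9 42.2 ang -17.78
91 420 184 243
('carrier', 0.68) 481.9 -122.6 size 180.1 90.1 ang -17.97
101 417 0 158
```

View pics/5.png

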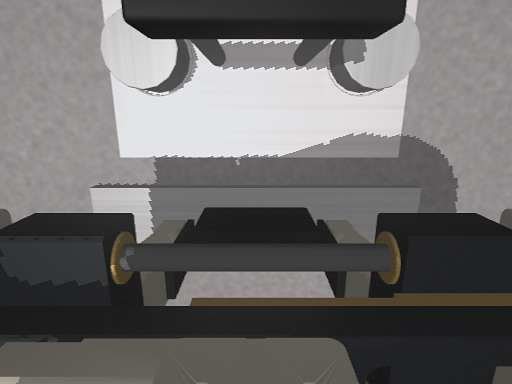

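```bash
cat >> h.py <<'E'
def gap(rc,rs,zs,cc=(165,390),cs=(160,410)):
    c=cal("wrist");a=grab("wrist")
    C,ac=line(c,a,*cc,*rc,.009,-1); S,as_=line(c,a,*cs,*rs,zs,1)
    u=np.array([np.cos(np.radians(ac)),np.sin(np.radians(ac))]); n=np.array([-u[1],u[0]])
    print("carrier ang",ac,"se ang",as_,"gaps",(S-C[0])@n, "carrier edge",C@n)
E
python3 - <<'E'
from h import *
np.set_printoptions(precision=2,suppress=True)
gap((150,166),(180,195),.0095)
c=cal("wrist"); a=cv2.imread("pics/5.png").mean(2)
for r,z in ((100,.009),(140,.009),(192,.0095)):
    g=np.gradient(cv2.GaussianBlur(a[r-4:r+5].mean(0)[None],(0,0),1)[0])
    L,Rr=(60+g[60:150].argmax(), 380+(g[380:450]).argmin()); print(r,L,Rr,back(c,[[L,r],[Rr,r]],z)[:,:2]*1000, back(c,[[(L+Rr)/2,r]],z)*1000)
E
```

```text
rows 156.25746 157.16197 resid 0.2425993088167786
rows 187.49727 187.4943 resid 0.014893036674351379
carrier ang -18.207275718138078 se ang -17.978498155333753 gaps [20.69 20.03] carrier edge [78.27 78.27]
100 113 405 [[ 570.17 -141.57]
 [ 399.67  -86.27]] [[ 484.94 -113.93    9.  ]]
140 118 400 [[ 577.55 -118.39]
 [ 407.15  -63.11]] [[492.37 -90.76   9.  ]]
192 90 420 [[609.44 -92.85]
 [401.15 -25.25]] [[505.33 -59.06   9.5 ]]
```

Request:
servo_tool([
  [[3,0.5,0,0],[3,0.5,0,0],[3,0.5,0,0],[3,0.5,0,0],[3,0.5,0,0],[2,0,0,0],[1,0,0,0],[0.5,0,0,0],[0,0,0,0],[0,0,0,0]],
])

```text
t: 9.78
eef_pos: [0.5023, -0.0595, 0.0146]
ee_rot: [-3.142, 0.0, -1.884]
force: [0.5, -0.3, -3.3]
width: 0.0697
gripper_force: 25.0
```

Run:
```python
from h import *
np.set_printoptions(precision=2,suppress=True)
s=telemetry.get_state();print(s["eef_pos"]*1000,s["ee_rot"],s["force"],s["width"])
a=grab("wrist","6.png")
print(a.mean(2)[165:200,170:200].mean(1).round(0),a.mean(2)[165:200,370:395].mean(1).round(0))
cv2.imwrite("pics/6b.png",cv2.resize(a[130:220,80:440],None,fx=2.2,fy=4.4,interpolation=cv2.INTER_NEAREST)[:,:,::-1])
```

```text
[502.31 -59.53  14.58] [-3.14  0.   -1.88] [ 0.47 -0.3  -3.33] 0.06969090483533208
[149. 149. 148. 147. 145. 144. 145. 145. 146. 148. 147. 146. 147. 148.
 149. 149. 148. 150. 151. 154. 102.  89.  89. 122. 120. 120. 121. 121.
 120. 120. 120. 121. 121. 121. 120.] [139. 140. 140. 139. 137. 136. 134. 133. 134. 136. 135. 135. 136. 137.
 138. 139. 140. 138. 136. 139.  98.  87.  87. 122. 119. 120. 121. 119.
 116. 118. 120. 121. 122. 122. 122.]
```

View pics/6b.png

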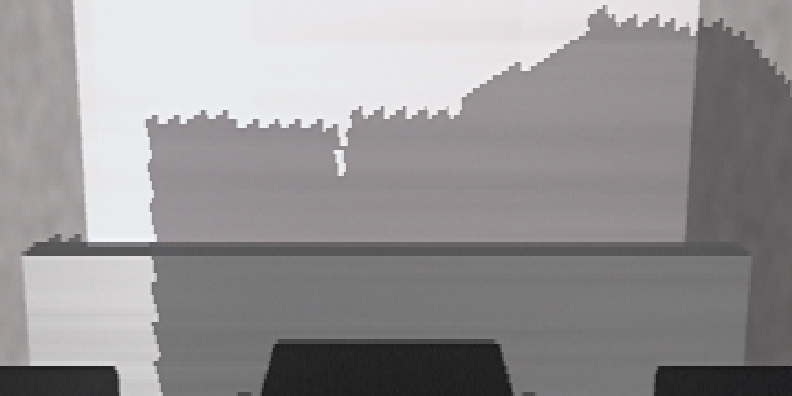

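Run:
```python
from h import *
np.set_printoptions(precision=2,suppress=True)
c=cal("wrist");a=grab("wrist")
C,ac=line(c,a,160,390,183,187,.009,-1); S,as_=line(c,a,160,390,186,191,.0095,1)
n=np.array([.308,.951]); print(ac,as_,(S-C)@n)
for i in(300,):
  print(a.mean(2)[182:192,[170,250,300,380]])
```

```text
rows 184.69058 184.69937 resid 0.0072682076177557065
rows 187.68013 187.64012 resid 0.011253024664824807
-17.979093305450533 -17.9669492261068 [1.91 1.88]
[[152.   147.33 147.67 143.  ]
 [151.   147.33 147.67 142.  ]
 [152.67 151.   151.33 145.67]
 [102.   101.   101.    99.67]
 [ 89.33  88.    88.    86.67]
 [ 89.    86.    88.    87.  ]
 [122.   123.33 122.67 122.33]
 [118.67 120.33 121.   119.33]
 [120.67 119.   121.67 120.  ]
 [122.33 121.33 122.33 122.33]]
```

Request:
servo_tool([
  [[0.7,0,0,0],[0.7,0,0,0],[0,0,0.5,0],[0,0,0.4,0],[0,0,0.3,0],[0,0,0.2,0],[0,0,0,0],[0,0,0,0],[0,0,0,0],[0,0,0,0]],
])

```text
t: 10.72
eef_pos: [0.5018, -0.0609, 0.0132]
ee_rot: [-3.142, 0.0, -1.884]
force: [-0.1, 0.7, -2.1]
width: 0.0696
gripper_force: 25.0
```

Run:
```python
from h import *
np.set_printoptions(precision=2,suppress=True)
s=telemetry.get_state();print(s["eef_pos"]*1000,s["ee_rot"],s["force"])
c=cal("wrist");a=grab("wrist","7.png")
print(a.mean(2)[182:194,[170,250,300,380]])
C,ac=line(c,a,160,390,183,189,.009,-1); S,as_=line(c,a,160,390,187,192,.0083,1)
n=np.array([.308,.951]); print(ac,as_,(S-C)@n)
```

```text
[501.81 -60.88  13.16] [-3.14  0.   -1.88] [-0.14  0.67 -2.09]
[[148.   147.   147.33 143.67]
 [149.   146.67 147.67 146.33]
 [148.67 147.   146.   145.67]
 [150.   148.33 145.67 142.33]
 [151.33 147.67 147.   142.33]
 [135.   132.67 130.67 129.33]
 [118.   117.67 120.   118.33]
 [119.67 120.67 119.   118.67]
 [120.67 121.   120.67 120.  ]
 [122.   122.67 123.33 120.  ]
 [121.33 119.33 119.67 119.33]
 [121.33 120.   118.33 115.67]]
rows 187.0143 186.87476 resid 0.010504405625795243
rows 190.2664 190.02283 resid 0.03709478414695866
-17.944459493364285 -17.91797868523439 [2.4  2.33]
```

The dark sliver is gone and the edges abut in parallel, with a gap of about 0.3 mm or less. I'll settle the bar 0.3 mm onto the bench, release and rise.

Request:
servo_tool([
  [[0,0,0.3,0],[0,0,0,0],[0,0,0,0],[0,0,0,0],[0,0,0,0],[0,0,0,0],[0,0,0,0],[0,0,0,0],[0,0,0,0],[0,0,0,0]],
])

```text
t: 11.6
eef_pos: [0.5019, -0.0609, 0.0129]
ee_rot: [-3.141, 0.0, -1.884]
force: [0.2, 0.0, -0.8]
width: 0.0698
gripper_force: 25.0
```

Request:
servo_tool([
  [[0,0,0,0],[0,0,0,0],[0,0,0,0],[0,0,0,0],[0,0,0,0],[0,0,0,0],[0,0,0,0],[0,0,0,0],[0,0,0,0],[0,0,0,0]],
], claw=-1)

```text
t: 12.43
eef_pos: [0.5018, -0.0609, 0.0129]
ee_rot: [-3.142, 0.0, -1.884]
force: [-0.5, 0.5, 1.0]
width: 0.0876
gripper_force: 0.0
```

Request:
servo_tool([
  [[0,0,-5,0],[0,0,-10,0],[0,0,-15,0],[0,0,-20,0],[0,0,-20,0],[0,0,-20,0],[0,0,-20,0],[0,0,-20,0],[0,0,-15,0],[0,0,0,0]],
])

```text
t: 13.27
eef_pos: [0.5039, -0.0608, 0.1624]
ee_rot: [-3.136, 0.003, -1.883]
force: [1.0, -0.1, -0.2]
width: 0.0879
gripper_force: 0.0
```

Run:
```python
from h import *
np.set_printoptions(precision=2,suppress=True)
s=telemetry.get_state();print(s["eef_pos"]*1000,s["ee_rot"],s["force"],s["width"],s["q"])
for cam in("wrist","top"):
    c=cal(cam);a=grab(cam,"8%s.png"%cam)
    for n,z in [("straightedge",.008),("carrier",.009)]:
        for d in trace(cam,n)[:3]: rectm(c,d["mask"],z,(cam,n,d["conf"]))
    for d in recognise(cam,"carrier_handle")[:2]: print(d)
```

```text
[503.88 -60.77 162.38] [-3.14  0.   -1.88] [ 1.05 -0.12 -0.19] 0.08790445751199896 [ 0.27  0.11 -0.41  0.   -1.05 -0.58]
('wrist', 'straightedge', 0.97) 501.5 -60.8 size 219.5 41.6 ang -17.89
('wrist', 'straightedge', 0.7) 433.5 272.5 size 28.5 24.1 ang 72.41
{'position': [0.4771, -0.1396, 0.0093], 'conf': 0.79}
{'position': [0.501, -0.0667, 0.011], 'conf': 0.59}
('top', 'straightedge', 0.8) 764.7 282.5 size 219.7 41.4 ang 64.64
('top', 'straightedge', 0.52) 493.3 -394.9 size 70.7 52.3 ang -89.46
('top', 'carrier', 0.67) 438.1 -142.5 size 104.5 86.0 ang -17.62
{'position': [0.4329, -0.1572, 0.0078], 'conf': 0.78}
```

View pics/8wrist.png

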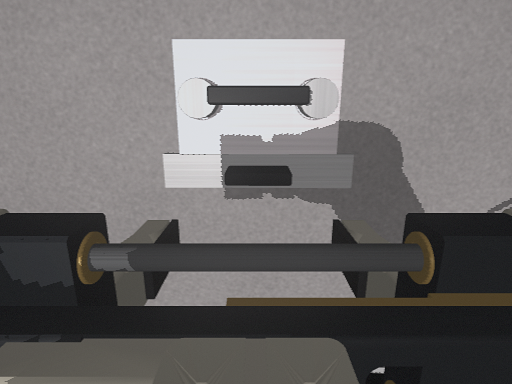

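The straightedge lies at (501.5,-60.8), -17.9°, flush and centred on the carrier: image columns 163–353 against 172–345, with middles of 258 and 258.5. Next I'll go over the handle, 80 mm along tool x, and make a quarter turn.

Request:
servo_tool([
  [[26.7,0,0,0],[26.7,0,0,0],[26.6,0,0,0],[0,0,0,0],[0,0,0,-0.12],[0,0,0,-0.12],[0,0,0,-0.12],[0,0,0,-0.12],[0,0,0,-0.12],[0,0,0,-0.12]],
])

```text
t: 14.5
eef_pos: [0.4771, -0.1369, 0.1574]
ee_rot: [3.141, 0.0, -1.158]
force: [-0.9, -0.5, -0.4]
width: 0.0876
gripper_force: 0.0
```

Request:
servo_tool([
  [[0,0,0,-0.12],[0,0,0,-0.12],[0,0,0,-0.12],[0,0,0,-0.12],[0,0,0,-0.12],[0,0,0,-0.12],[0,0,0,-0.12],[0,0,0,-0.011],[0,0,0,0],[0,0,0,0]],
])

```text
t: 15.33
eef_pos: [0.4771, -0.1369, 0.1576]
ee_rot: [3.141, 0.0, -0.317]
force: [-0.3, -0.3, -0.3]
width: 0.0876
gripper_force: 0.0
```

Run:
```python
from h import *
np.set_printoptions(precision=2,suppress=True)
s=telemetry.get_state();print(s["eef_pos"]*1000,s["ee_rot"],s["force"],s["width"],s["q"])
c=cal("wrist");a=grab("wrist","9.png")
for n,z in [("carrier",.009),("carrier_handle",.108)]:
    for d in trace("wrist",n)[:2]: rectm(c,d["mask"],z,(n,d["conf"]))
K,R,t=c; print(-R.T@t)
for x in(-40,40):
  for y in(-7,7):
    th=np.radians(-17.95); print(proj(c,[.4769+(x*np.cos(th)-y*np.sin(th))/1e3,-.137+(x*np.sin(th)+y*np.cos(th))/1e3,.108]))
```

```text
[ 477.12 -136.9   157.64] [ 3.14  0.   -0.32] [-0.25 -0.25 -0.3 ] 0.08757208616462363 [ 0.12  0.1  -0.43 -0.   -1.04  1.14]
('carrier', 0.86) 478.2 -138.0 size 178.1 120.1 ang -17.96
('carrier', 0.69) 512.7 -65.0 size 197.9 41.4 ang -18.42
('carrier_handle', 0.69) 497.1 -144.0 size 125.9 85.5 ang -17.97
('carrier_handle', 0.18) 537.9 -157.2 size 29.8 29.5 ang 84.43
[ 0.54 -0.16  0.34]
[[263.65 242.41]]
[[247.35 242.46]]
[[264.01 149.16]]
[[246.26 149.23]]
```

View pics/9.png

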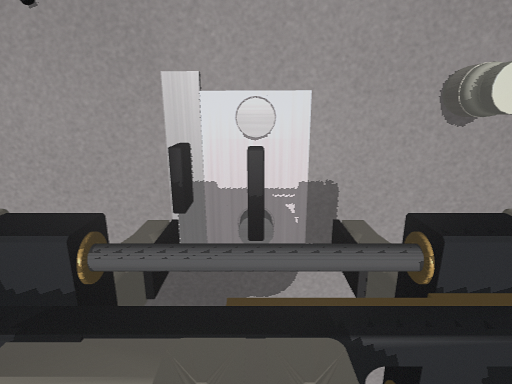

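The handle is seen at columns 247–265, rows 146–241, within about 2 mm of the prediction. I'll descend and grip.

Request:
servo_tool([
  [[1.5,0,12,-0.003],[0,0,12,0],[0,0,12,0],[0,0,12,0],[0,0,12,0],[0,0,12,0],[0,0,7,0],[0,0,0,0],[0,0,0,0],[0,0,0,0]],
])

```text
t: 16.32
eef_pos: [0.4791, -0.1375, 0.0795]
ee_rot: [-3.141, -0.001, -0.31]
force: [0.5, -0.9, -0.4]
width: 0.0874
gripper_force: 0.0
```

Request:
servo_tool([
  [[0,0,0,0],[0,0,0,0],[0,0,0,0],[0,0,0,0],[0,0,0,0],[0,0,0,0],[0,0,0,0],[0,0,0,0],[0,0,0,0],[0,0,0,0]],
], claw=1, grip_force=45)

```text
t: 17.15
eef_pos: [0.4786, -0.1375, 0.0788]
ee_rot: [3.142, 0.0, -0.31]
force: [-1.3, 0.3, -0.7]
width: 0.0272
gripper_force: 0.0
```

Request:
servo_tool([
  [[0,0,0,0],[0,0,0,0],[0,0,-1,0],[0,0,-1,0],[0,0,-1,0],[0,0,-1,0],[0,0,-1,0],[0,0,-1,0],[0,0,0,0],[0,0,0,0]],
])

```text
t: 17.98
eef_pos: [0.4786, -0.1374, 0.0849]
ee_rot: [-3.142, -0.0, -0.31]
force: [0.5, 0.1, -7.1]
width: 0.0118
gripper_force: 45.0
```

Run:
```python
from h import *
np.set_printoptions(precision=3,suppress=True)
s=telemetry.get_state();print(s["eef_pos"]*1000,s["ee_rot"],s["force"],s["moment"],s["width"],s["gripper_force"])
```

```text
[ 478.551 -137.424   84.886] [-3.142 -0.    -0.31 ] [ 0.516  0.104 -7.102] [-0.096  0.111  0.012] 0.011809628157195665 44.9961519241333
```

Force shows the full weight, but the width of 11.8 mm (bar 14 mm) is odd, so I'll look before lifting further.

Run:
```python
from h import *
a=grab("scene"); c=cal("scene")
u,v=proj(c,[.478,-.137,.08])[0].astype(int); print(u,v)
x0,y0=max(u-75,0),max(v-60,0)
A=cv2.resize(a[y0:y0+115,x0:x0+150],(600,460),interpolation=cv2.INTER_CUBIC)
cv2.imwrite("pics/10.png",A[:,:,::-1])
s=telemetry.get_state();print(s["eef_pos"],s["width"],s["force"])
```

```text
193 216
[ 0.47851972 -0.13743812  0.08483494] 0.011622894366436941 [ 0.41146016 -0.44682224 -8.53845568]
```

View pics/10.png

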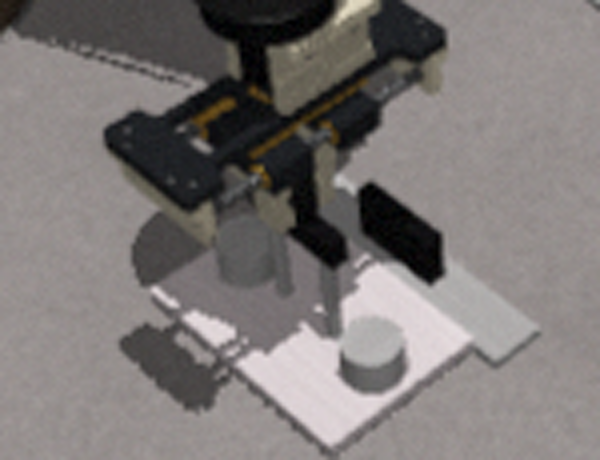

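The bar is held properly, the plate is level and just off the bench, both samples are seated, and the straightedge is undisturbed. Lifting gently.

Request:
servo_tool([
  [[0,0,-2,0],[0,0,-4,0],[0,0,-6,0],[0,0,-8,0],[0,0,-8,0],[0,0,-8,0],[0,0,-7,0],[0,0,-5,0],[0,0,-3,0],[0,0,-1,0]],
])

```text
t: 18.87
eef_pos: [0.4789, -0.1374, 0.1376]
ee_rot: [-3.141, -0.001, -0.31]
force: [0.2, 0.6, -8.1]
width: 0.0119
gripper_force: 45.0
```

Request:
servo_tool([
  [[0,0,-2,0],[0,0,-4,0],[0,0,-6,0],[0,0,-7,0],[0,0,-7,0],[0,0,-6,0],[0,0,-5,0],[0,0,-3,0],[0,0,-2,0],[0,0,-1,0]],
])

```text
t: 19.7
eef_pos: [0.4786, -0.1374, 0.1801]
ee_rot: [-3.141, -0.0, -0.31]
force: [0.3, 0.9, -8.7]
width: 0.0121
gripper_force: 45.0
```

Request:
servo_tool([
  [[0,0,0,0],[0,0,0,0],[0,0,0,0],[0,0,0,0],[0,0,0,0],[0,0,0,0],[0,0,0,0],[0,0,0,0],[0,0,0,0],[0,0,0,0]],
])

```text
t: 20.53
eef_pos: [0.4786, -0.1375, 0.1799]
ee_rot: [-3.142, -0.0, -0.31]
force: [0.7, -1.1, -8.2]
width: 0.0118
gripper_force: 45.0
```

Run:
```python
from h import *
np.set_printoptions(precision=3,suppress=True)
s=telemetry.get_state();print(s["eef_pos"]*1000,s["ee_rot"],s["force"],s["moment"],s["width"])
a=grab("scene"); c=cal("scene")
u,v=proj(c,[.478,-.12,.10])[0].astype(int); x0,y0=max(u-85,0),max(v-75,0)
A=cv2.resize(a[y0:y0+145,x0:x0+180],None,fx=4,fy=4,interpolation=cv2.INTER_CUBIC)
cv2.imwrite("pics/11.png",A[:,:,::-1])
c=cal("wrist");a=grab("wrist","12.png")
for d in trace("wrist","straightedge")[:2]: rectm(c,d["mask"],.008,("se",d["conf"]))
for d in trace("wrist","carrier")[:2]: rectm(c,d["mask"],.107,("ca",d["conf"]))
for d in recognise("wrist","sample_a"): print(d)
```

```text
[ 478.597 -137.453  179.865] [-3.142 -0.    -0.31 ] [ 0.727 -1.097 -8.189] [-0.086  0.125 -0.019] 0.011757100662716647
('se', 0.8) 527.6 -70.3 size 163.5 41.0 ang -18.0
('ca', 0.76) 496.1 -143.2 size 142.2 122.5 ang -17.79
{'position': [0.5374, -0.1542, 0.1353], 'conf': 0.81}
```

View pics/11.png

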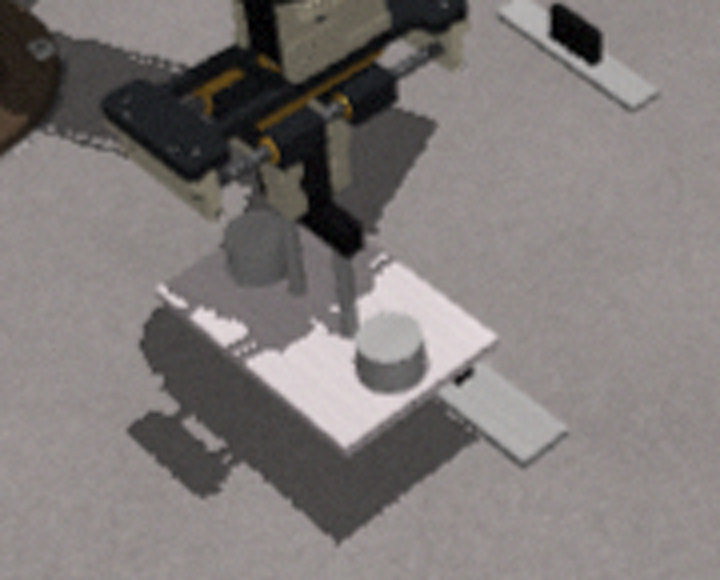

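The carrier hangs level about 101 mm up. Both samples are seated, and the straightedge still lies at -18.0° as I set it. Handing in.

```bash
python3 -c "
from station import ticket; print(ticket.job_done())"
```

```text
the job is handed in; nothing more can be done
None
```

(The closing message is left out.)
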